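# Load and clamp the beer filter press

### The arm

A 6-joint arm with a two-finger parallel gripper is mounted at the origin on the work surface. World frame = base frame: x ahead of the robot, y to its left, z up, the work surface at z = 0. Lengths are in mm, angles in rad, forces in N, time in s.
With the tool pointing down it reaches from about 325 to 1000 mm from the base axis. Payload 5.1 kg.
Tool frame: the origin (TCP) lies on the centre line of the jaws, within the pads' length; the fingertips stand 25 mm ahead of it and the grasp point (between the pads) lies 6 mm ahead of it; z points along the fingers, y is the line along which they close (so a half turn about z gives the same grasp; the last joint's range is limited). The gripper opens to 85 mm and grips with 20 to 120 N. Pads are 22 mm wide; open, the fingers measure 114 mm over their backs; the gripper's body (76 mm by 85 mm) begins 54 mm behind the grasp point. The pads swing forward as they close: fully open they stand 13 mm farther back than shut.
Start: joints at [1.059, 0.124, 1.65, -0, 1.367, -0.083], TCP at [270.275, 591.131, 256.322] pointing down, gripper open.
Joint ranges: [-2.61, 2.61], [-1.02, 2.33], [0.03, 2.71], [-1.35, 4.49], [0.32, 2.68], [-2.91, 2.91]. Speed limits (rad/s): [2.57, 2.57, 3.14, 3.14, 3.14, 3.14].

### API

Orientations are given as a unit quaternion [x, y, z, w].
In Python, from cell import r, solve_ik, imaging, sensors gives the robot as it stands. Calls block until the motion is done:
- r.goto(position, orientation): joint-space move of the TCP to a pose.
- r.move_linear(position, rate=150, frame=None, f_stop=None): straight line of the TCP; frame=None keeps the orientation; rate is the mean speed in mm/s. With f_stop (N) it stops when the force on the tool has changed by that much, and returns True; else False.
- r.goto_joints(angles): joint-space move.
- r.command_gripper(opening): opening from 0.0 (shut) to 1.0 (fully open); the grip force is fixed at half the most; returns when the fingers have stopped.
- r.wait(seconds).
- solve_ik(position, orientation): joint angles nearest the present ones, or None.
- imaging.snapshot(name): name is "side" or "top"; returns (picture, depth): 480x640x3 uint8, red, green, blue; 480x640 float32, mm along the optical axis (not along the pixel's ray), 0 where there is no reading.
- imaging.camera_params(name): a dict with "fx", "fy", "cx", "cy" (pixels), "cam_to_world" (4x4, takes a point from camera to world coordinates). Camera axes: x right, y down, z forward; pixel columns grow to the right and rows downward; lengths in mm; the calibration is good to about 2 mm. A picture is of the moment at which its call begins. camera_params takes no time and is no camera call.
A pose or a line that the arm cannot do raises r.Unreachable and nothing moves.
- r.sign_off(): hands the job in; it is judged then, once.
Trained networks look in the newest picture that a camera, given by its name, has taken for a name from the list of things; names that differ only in an ending like _2 or _b are one class to them, and where a whole thing is asked for, a point or a joint stands for the part that bears it (a point fixed in the world has none). Each returns a list of dicts, best first, with "score" (0 to 1); they miss things now and then, are a little off and sometimes report something else, mostly with a low value. They report only what shows in the picture. A call takes as long as a camera call. They do not tell look-alikes from the thing itself.
- imaging.recognise(camera, thing): "centre" ([column, row] in pixels, amid what is visible of it).
- imaging.spot_point(camera, thing): "centre" ([column, row] in pixels: a listed point, or the origin of a listed thing).
Readings, each from a call of its own:
- sensors.read_time(): time.
- sensors.read_joint_positions(): joint angles.
- sensors.read_dq(): joint speeds.
- sensors.read_tau(): joint torques, N m.
- sensors.read_tool_pos(): TCP position.
- sensors.read_tcp_rot(): TCP orientation.
- sensors.read_wrist_force(): force on the tool from outside, world axes, zero at the start.
- sensors.read_wrist_torque(): the same for the moment, N m.
- sensors.read_width(): opening from 0.0 (shut) to 1.0 (fully open).
- sensors.read_gripper_force(): force on a finger pad.
Only numpy, scipy, OpenCV 4.12 (cv2) and the standard library are available. Lean on these libraries where they do the work, as an engineer would, in place of code of your own. Each camera call takes 0.05 s, during which the arm holds its last target. There are 200 camera calls.

### The job

Pull the cradle of the filter press out to its stop and fill its slotted barrel: first the steel support grid, then every amber filter pad that lies there (one to three), last the blue spacer, each lying flat in the barrel. Only then push the cradle all the way home under the bridge, and turn the red T-bar clockwise to screw the brass retaining ring down until its spring clamps the stack firmly. Leave the glass, bottle, screwdriver and cork bung alone.

Things in the scene. Friction and masses are not known exactly. Their poses are not given: they have to be found in the camera images.
- press: the fixed filter press; origin on the table under the screw axis, z up, y along the rails (the cradle pulls out to its -y). Dark bed 10 mm thick, x -100 to 100, y -330 to 70 mm, rails 24 mm high; red bridge over the screw axis: uprights 20 x 34 mm at x = -88 and +88 mm, beam 34 mm wide (y), from 138 to 158 mm above the table.
- cradle (a joint): how far the aluminium cradle is pulled out along the press's -y, in m: 0 home (barrel under the screw), 0.155 at the outer stop. Slides with about 3 N of friction and stays where it is left. It starts partly out.
- barrel_floor (a point): centre of the barrel's inner floor, on the cradle (moves with it), 28 mm above the table; axes as the press. Steel barrel, open at the top, 70 mm bore, 5 mm walls. A stack of grid, n pads and spacer stands 38 + 16 n mm above this floor.
- barrel_mouth (a point): on the barrel's axis at the top of its walls, 76 mm above the inner floor (a flared lip reaches 6 mm higher). Two slots 46 mm wide cut the wall over its full height on the +x and -x sides (press axes), so that two fingers that close along the press's x can go down with a part.
- post_top (a point): top centre of the cradle's black upright handle post, 18 mm in diameter, 62 mm tall above the cradle, 90 mm above the table; 130 mm from the barrel's axis towards the press's -y. Grasp it from above to pull and push the cradle.
- screw (a joint): turn of the screw in rad, 0 (fully up, as at the start) to 7.5; grows clockwise seen from above. The ring and the T-bar sink 7 mm per rad. About 0.12 N m of friction: it stays where it is left.
- tbar_top (a point): centre of the top face of the red T-bar on the screw axis: a bar 14 mm thick, 92 mm long along its own y axis (which turns with it), 28 mm tall; at the start its top is 248 mm above the table and its underside 62 mm above the bridge's beam. Turn it by grasping it across its 14 mm from above.
- ring_face (a point): centre of the underside of the brass retaining ring (62 mm wide, 10 mm thick) on the screw axis, 122 mm above the table at the start. A 1500 N/m spring carries it: once on the stack, each rad more compresses the spring 7 mm, up to 10 mm; 4 to 8 mm clamps firmly. It meets the stack at screw = 5.7 rad with one pad, 3.4 with two, 1.1 with three.
- grid: steel support grid, a disc 64 mm in diameter and 18 mm thick with small dark holes, 180 g, either face up; origin at its centre.
- spacer: blue plastic spacer, a disc 64 mm in diameter and 20 mm thick with dished faces, either face up; origin at its centre.
- pint: empty pint glass, 82 mm wide, 145 mm tall, a bystander; origin at the centre of its underside.
- bottle: amber bottle, 62 mm wide, 230 mm tall, a bystander; origin at the centre of its underside.
- driver: red-handled screwdriver lying on the table, a bystander.
- bung: cork bung, 52 mm wide, 30 mm tall, a bystander; origin at the centre of its underside.
- pad1: amber filter pad with cream faces, a disc 64 mm in diameter and 16 mm thick, either face up; origin at its centre. All pads are alike; some may be absent.
- pad2: amber filter pad with cream faces, a disc 64 mm in diameter and 16 mm thick, either face up; origin at its centre. All pads are alike; some may be absent.
- pad3: amber filter pad with cream faces, a disc 64 mm in diameter and 16 mm thick, either face up; origin at its centre. All pads are alike; some may be absent.
There are look-alikes about, which are no part of the job. Leave any green or pink look-alike of the pad2 alone.

How it is judged (in metres and radians):
On the way, in this order (a step that is already met when the one before it is completed fails the run):
1. the cradle is pulled out to its stop (within 10 mm) (value of joint cradle above 0.145 m), for 0.2 s.
2. the support grid lies flat on the barrel's floor (z of grid in the frame of barrel_floor between 0.005 and 0.013 m and horizontal distance between grid and barrel_floor below 0.008 m and angle between the z axis of grid and the z axis of barrel_floor, either way round below 0.12 rad), for 0.2 s.
3. every pad lies flat in the barrel, on the grid (all of step 2 and z of pad1 in the frame of barrel_floor between 0.022 and 0.063 m and horizontal distance between each of pad1, pad2, pad3 and barrel_floor below 0.008 m and angle between the z axis of each of pad1, pad2, pad3 and the z axis of barrel_floor, either way round below 0.12 rad and z of pad2 in the frame of barrel_floor between 0.022 and 0.063 m and z of pad3 in the frame of barrel_floor between 0.022 and 0.063 m), for 0.2 s.
4. the spacer lies flat on top of the pads, with the ring still up (all of step 3 and z of spacer in the frame of barrel_floor between 0.039 and 0.081 m and horizontal distance between spacer and barrel_floor below 0.008 m and angle between the z axis of spacer and the z axis of barrel_floor, either way round below 0.12 rad and value of joint screw below 0.6 rad), for 0.2 s.
5. the loaded cradle is home under the bridge (within 4 mm), with the ring still up (all of step 4 and value of joint cradle below 0.004 m), for 0.2 s.
6. the ring is screwed down and presses on the spacer with more than 3 N (value of joint cradle below 0.004 m and contact force between ring and spacer above 3 N), for 0.2 s.
At the end, for the whole second after the job is handed in: Cradle home within 4 mm; in the barrel, flat (within 7 degrees) and within 8 mm of its axis, the grid on the floor, all present pads on it and the spacer on top (heights within about 4 mm); the ring presses on the spacer with more than 3 N; all at rest (all of step 3 and all of step 6 and z of spacer in the frame of barrel_floor between 0.039 and 0.081 m and horizontal distance between spacer and barrel_floor below 0.008 m and angle between the z axis of spacer and the z axis of barrel_floor, either way round below 0.12 rad and linear speed of spacer below 0.02 m/s and value of joint screw above 0.9 rad); the robot touches nothing.
It fails at once if the pint is moved by more than 30 mm (distance of pint from where it was at the start of the episode above 0.03 m).
It fails at once if the bottle is moved by more than 30 mm (distance of bottle from where it was at the start of the episode above 0.03 m).
It fails at once if the driver is moved by more than 30 mm (distance of driver from where it was at the start of the episode above 0.03 m).
It fails at once if the bung is moved by more than 30 mm (distance of bung from where it was at the start of the episode above 0.03 m).
Of pad1, pad2, pad3 only 1 to 3 are there at a start; the rules pass over those that are not, and their reading is None.
At some moment in a run one of grid, pad1, pad2, pad3, spacer may be knocked a few centimetres aside while the robot is not near it.
Once in a run the grip may slacken for a moment while it holds something.
It also fails if it takes over 210 s, if anything falls off the work surface, if the arm or the gripper's body presses on something with over 40 N, if the wrist force passes 120 N, or if a joint passes its speed limit or range.

## Working session

There is one attempt and no reset: what is moved stays moved. The work goes in short steps, each a Python script; the robot and the scene stay as the last script left them, time stands still between calls to the robot, and variables do not carry over. Pictures are saved under pics/ and viewed, at most 14 in all, crops included, and the job is handed in when it is done.

```bash
ls; mkdir -p pics; python3 - <<'E'
from cell import r, imaging, sensors
import cv2, numpy as np
for c in ("top","side"):
    p,d=imaging.snapshot(c); cv2.imwrite(f"pics/{c}0.png",p[:,:,::-1]); np.save(f"pics/{c}0.npy",d)
    print(c,imaging.camera_params(c))
    for n in ["press","barrel_floor","barrel_mouth","post_top","tbar_top","ring_face","grid","spacer","pad1","pint","bottle","driver","bung"]:
        print(n,[(np.round(x["centre"]).astype(int).tolist(),round(x["score"],2)) for x in imaging.spot_point(c,n)])
print(sensors.read_tcp_rot(), sensors.read_time())
E
```

```text
pics
top {'fx': 623.5144301996299, 'fy': 623.5144301996299, 'cx': 306.58520940850735, 'cy': 237.19624883387266, 'cam_to_world': array([[ 1.28466388e-02, -9.75210894e-01,  2.20904226e-01,
         2.02067751e+02],
       [-9.99896620e-01, -1.39559234e-02, -3.46149001e-03,
        -5.16290061e+01],
       [ 6.45860521e-03, -2.20836920e-01, -9.75289363e-01,
         1.60819843e+03],
       [ 0.00000000e+00,  0.00000000e+00,  0.00000000e+00,
         1.00000000e+00]])}
press [([199, 245], 0.57)]
barrel_floor [([204, 243], 0.77)]
barrel_mouth [([194, 235], 0.78), ([188, 235], 0.46)]
post_top [([250, 236], 0.78)]
tbar_top [([180, 222], 0.81)]
ring_face [([189, 233], 0.47)]
grid [([365, 242], 0.89)]
spacer [([362, 197], 0.67), ([251, 233], 0.37), ([363, 244], 0.19)]
pad1 [([481, 254], 0.82), ([403, 242], 0.8), ([362, 287], 0.74), ([479, 218], 0.7), ([408, 291], 0.64), ([414, 345], 0.61)]
pint [([421, 187], 0.9), ([404, 244], 0.49)]
bottle [([204, 167], 0.7)]
driver [([283, 163], 0.96)]
bung [([131, 301], 0.79), ([401, 244], 0.62), ([205, 242], 0.37)]
side {'fx': 464.7637416004676, 'fy': 464
[... 306 characters left out ...]
6e-01,
         7.60075398e+02],
       [ 0.00000000e+00,  0.00000000e+00,  0.00000000e+00,
         1.00000000e+00]])}
press [([271, 233], 0.89)]
barrel_floor []
barrel_mouth [([278, 203], 0.57)]
post_top [([297, 227], 0.73)]
tbar_top [([268, 157], 0.8)]
ring_face [([270, 194], 0.44), ([457, 340], 0.17)]
grid [([354, 321], 0.76)]
spacer [([396, 298], 0.82), ([276, 228], 0.69)]
pad1 [([338, 382], 0.96), ([445, 431], 0.93), ([320, 336], 0.85), ([477, 410], 0.79), ([278, 411], 0.74), ([388, 352], 0.57)]
pint [([457, 344], 0.97)]
bottle [([339, 215], 0.76), ([395, 300], 0.48)]
driver [([383, 244], 0.72)]
bung [([203, 219], 0.64)]
[2.12763748e-01 9.77103673e-01 9.46494403e-06 7.74201835e-07] 1.4
```

View pics/top0.png

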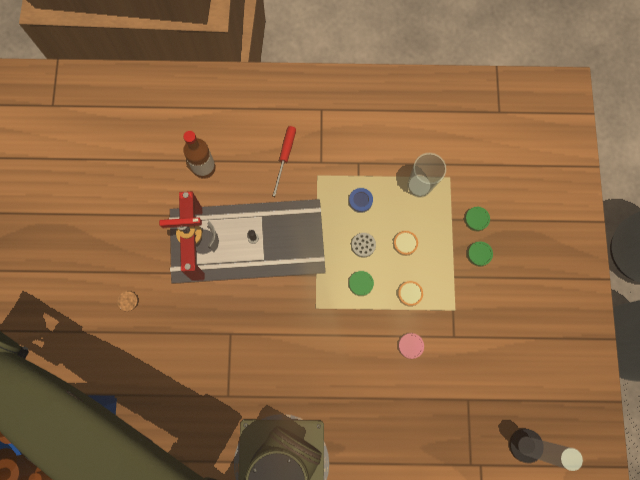

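View pics/side0.png

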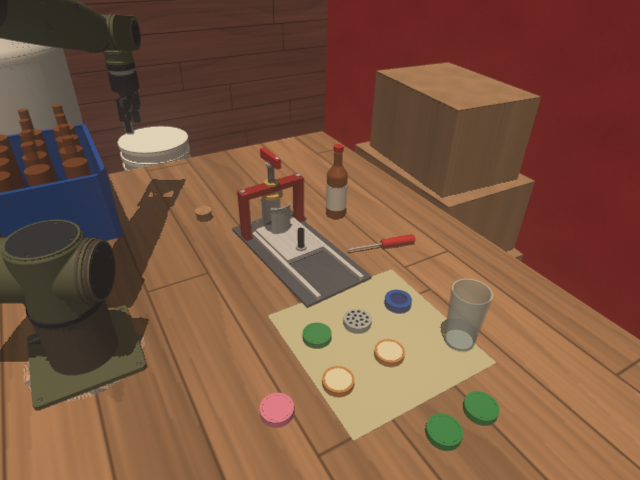

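The pictures show two amber pads, top (405,243) and (411,293). The grid is at (364,245), the spacer at (361,200) and the post at (252,236). The green and pink discs are look-alikes. Next I'll compute world positions.

```bash
cat > h.py <<'E'
from cell import r, solve_ik, imaging, sensors
import numpy as np, cv2
from scipy.spatial.transform import Rotation as R
def ray(c,px,z):
    k=imaging.camera_params(c); T=np.array(k["cam_to_world"])
    d=T[:3,:3]@[(px[0]-k["cx"])/k["fx"],(px[1]-k["cy"])/k["fy"],1]
    return T[:3,3]+d*(z-T[2,3])/d[2]
def cloud(c,d):
    k=imaging.camera_params(c); T=np.array(k["cam_to_world"])
    v,u=np.mgrid[:480,:640]
    P=np.stack([(u-k["cx"])/k["fx"]*d,(v-k["cy"])/k["fy"]*d,d],-1)
    return P@T[:3,:3].T+T[:3,3]
def down(a):   # tool down, closing line (tool y) at world angle a; choose nearer wrist
    z=np.array([0,0,-1.]); y=np.array([np.cos(a),np.sin(a),0])
    return R.from_matrix(np.stack([np.cross(y,z),y,z],1)).as_quat()
E
python3 - <<'E'
from h import *
d=np.load("pics/top0.npy"); P=cloud("top",d)
im=cv2.imread("pics/top0.png"); hsv=cv2.cvtColor(im,cv2.COLOR_BGR2HSV)
print("table z",P[330:350,250:300,2].mean(),"std",P[330:350,250:300,2].std(), "mat",np.median(P[255:265,380:385,2]))
# press bed: gray, low saturation
m=((hsv[...,1]<60)&(P[...,2]<40)&(P[...,2]>3)).astype(np.uint8); m[:190]=0;m[295:]=0;m[:,:160]=0;m[:,332:]=0
n,l,s,_=cv2.connectedComponentsWithStats(m); m=l==1+np.argmax(s[1:,4])
xy=P[m][:,:2].astype(np.float32); q=cv2.minAreaRect(xy); print("bed",q,cv2.boxPoints(q))
for nm,c,z in [("post_top",(250,236),90),("post_top",(252.5,235),90),("tbar",(180,222),248),("mouth",(194,235),104),("grid",(365,242),9),("spacer",(362,197),10),("pad",(403,242),8),("pad",(408,291),8),("pint",(421,187),0)]: print(nm,ray("top",c,z).round(1))
for nm,c,z in [("post_top",(297,227),90),("tbar",(268,157),248),("mouth",(278,203),104),("grid",(354,321),9),("spacer",(396,298),10),("pad",(338,382),8),("pad",(388,352),8),("pint",(457,344),0)]: print("side",nm,ray("side",c,z).round(1))
# discs by blob: top-face centre by colour circle
for nm,(u,v),z in [("grid",(364,245),18),("spacer",(361,200),20),("padA",(405,243),16),("padB",(411,293),16)]:
    w=P[v-22:v+23,u-22:u+23].reshape(-1,3); w=w[w[:,2]>z*.6+2]; 
    (cx,cy),rad=cv2.minEnclosingCircle(w[:,:2].astype(np.float32)); print(nm,len(w),cx,cy,rad,"zmed",np.median(w[:,2]),"mean",w.mean(0))
E
```

```text
table z 3.341491989164882 std 71.93864434791568 mat 0.2890274632158025
bed ((556.1431274414062, 72.68170928955078), (198.180419921875, 316.512451171875), 4.676139831542969) [[444.48114  222.333   ]
 [470.28436  -93.12593 ]
 [667.8051   -76.969574]
 [642.0019   238.48935 ]]
post_top [547.   84.3  90. ]
post_top [549.6  78.1  90. ]
tbar [541.1 228.3 248. ]
mouth [544.4 221.5 104. ]
grid [ 553.5 -210.9    9. ]
spacer [ 676.2 -203.8   10. ]
pad [ 555.2 -311.     8. ]
pad [ 425.7 -321.1    8. ]
pint [ 709.5 -364.1    0. ]
side post_top [552.7  93.2  90. ]
side tbar [530. 209. 248.]
side mouth [553.6 207.8 104. ]
side grid [ 541.2 -202.9    9. ]
side spacer [ 672.6 -188.1   10. ]
side pad [ 420.4 -327.     8. ]
side pad [ 553.7 -313.3    8. ]
side pint [ 704.7 -363.2    0. ]
grid 441 400.53082275390625 -154.93052673339844 223.73834228515625 zmed 18.164080400160174 mean [ 537.33219803 -201.75689695   54.35998114]
spacer 365 450.5036315917969 -127.42990112304688 259.7425842285156 zmed 18.51440502741866 mean [ 655.18046824 -195.00804426   58.26544217]
padA 417 387.9223327636719 -200.9477081298828 238.40733337402344 zmed 16.650839112252697 mean [ 544.49580974 -310.65083377   47.324735  ]
padB 433 339.9868469238281 -203.55795288085938 205.19290161132812 zmed 16.755592116609932 mean [ 415.70502308 -320.29568898   42.58293559]
```

```bash
python3 - <<'E'
from h import *
d=np.load("pics/top0.npy"); P=cloud("top",d)
def blob(u,v,k,lo,hi):
    w=P[v-k:v+k+1,u-k:u+k+1]; m=((w[...,2]>lo)&(w[...,2]<hi)).astype(np.uint8)
    m=cv2.morphologyEx(m,cv2.MORPH_OPEN,np.ones((3,3),np.uint8))
    n,l,s,_=cv2.connectedComponentsWithStats(m); w=w[l==1+np.argmax(s[1:,4])]
    q=cv2.minAreaRect(w[:,:2].astype(np.float32)); return len(w),np.round(q[0],1),np.round(q[1],1),round(q[2],1),w.mean(0).round(1)
for nm,u,v,k,lo,hi in [("grid",364,245,20,9,30),("spacer",361,200,20,9,30),("padA",405,243,20,8,28),("padB",411,293,20,8,28),("tbar",180,222,26,228,270),("post",252,236,12,75,105),("beam",187,235,50,145,172)]: print(nm,blob(u,v,k,lo,hi))
im=cv2.imread("pics/top0.png")[180:300,150:340]; cv2.imwrite("pics/press.png",cv2.resize(im,None,fx=4,fy=4,interpolation=cv2.INTER_CUBIC))
E
```

```text
grid (451, array([ 545. , -206.2]), array([61.3, 61.3]), 88.4, array([ 544.7, -205.3,   17.9]))
spacer (434, array([ 666.9, -199.5]), array([62.3, 63.6]), 29.0, array([ 666.8, -199.3,   17.7]))
padA (451, array([ 551.9, -314.7]), array([60.1, 63.3]), 72.2, array([ 551.7, -315.4,   15.9]))
padB (487, array([ 419.6, -325.1]), array([63. , 63.2]), 1.2, array([ 419.1, -325. ,   16. ]))
tbar (311, array([542.2, 230.4]), array([17.2, 91.9]), 4.0, array([541.4, 229.9, 245.2]))
post (41, array([555.4,  82.1]), array([16. , 15.5]), 4.7, array([554.6,  81.8,  88.7]))
beam (608, array([497.7, 226.2]), array([106.1,  36.5]), 2.7, array([494.5, 225. , 158.7]))
```

View pics/press.png

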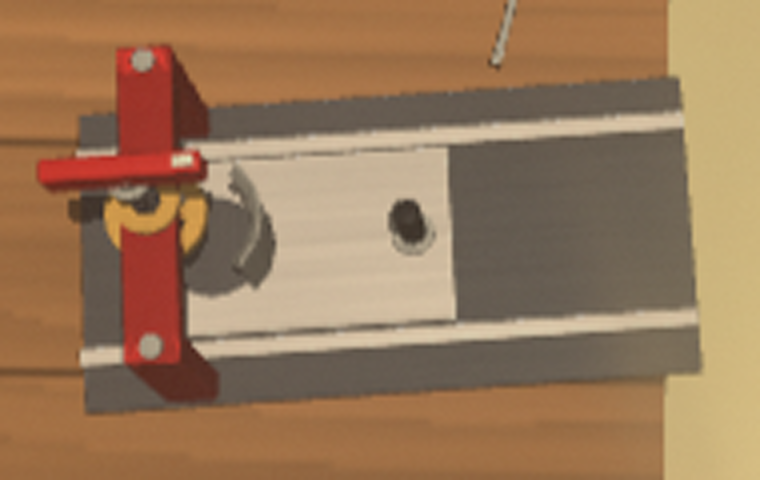

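```bash
cat >> h.py <<'E'
YAW=0.08
def up(z): p=np.array(sensors.read_tool_pos()); p[2]=z; r.move_linear(p.tolist(),rate=250)
def best(p,a):  # of the two equivalent grasps, the one with the smaller |q6|
    c=[(abs(q[5]),a+k) for k in (0,np.pi) if (q:=solve_ik(list(p),down(a+k).tolist())) is not None]
    return down(min(c)[1]).tolist()
def rep(*s): print(*s,"pos",np.round(sensors.read_tool_pos(),1),"F",np.round(sensors.read_wrist_force(),1),"M",np.round(sensors.read_wrist_torque(),2),"w",round(sensors.read_width(),3),"g",round(sensors.read_gripper_force(),1),"t",round(sensors.read_time(),1))
E
python3 - <<'E'
from h import *
up(400)
p=[555,82,300]; o=best(p,YAW+np.pi/2)
r.goto(p,o); rep("above")
r.command_gripper(.6)
print(r.move_linear([555,82,82],rate=120,f_stop=10)); rep("down")
r.command_gripper(0); rep("gripped")
c,s=np.cos(YAW),np.sin(YAW)
t=[555+160*s,82-160*c,82]
print(r.move_linear(t,rate=60,f_stop=18)); rep("stop")
E
```

```text
above pos [555.   82.6 300.1] F [-0.2  0.7  1. ] M [-0.01  0.   -0.04] w 1.001 g 0.0 t 4.2
False
down pos [555.6  82.1  82.9] F [0.4 0.9 0.2] M [ 0.01 -0.01  0.03] w 0.6 g 0.0 t 6.7
gripped pos [555.3  82.3  82.7] F [-1.4  1.7  4.4] M [ 0.37  0.28 -0.01] w 0.19 g 58.5 t 7.1
True
stop pos [566.3 -51.3  82.7] F [-0.2  2.6  3.7] M [0.19 0.06 0.  ] w 0.195 g 59.9 t 9.0
```

```bash
python3 - <<'E'
from h import *
c,s=np.cos(YAW),np.sin(YAW)
p=np.array(sensors.read_tool_pos())
print(r.move_linear((p+np.array([s,-c,0])*8).tolist(),rate=20,f_stop=20)); rep("stop2")
q=np.array(sensors.read_tool_pos()); 
r.command_gripper(.6); rep("open"); up(140)
o=best([q[0],q[1],140],YAW); r.goto([q[0],q[1],140],o); r.move_linear([q[0],q[1],82],rate=100); rep("x")
r.command_gripper(0); r.wait(.3); rep("gripx")
E
```

```text
True
stop2 pos [566.3 -51.4  82.7] F [-1.2  3.3  3.7] M [-0.2  -0.    0.09] w 0.188 g 60.7 t 9.3
open pos [565.9 -51.1  82.3] F [-0.1  0.  -0.5] M [-0.05  0.01  0.01] w 0.595 g 0.0 t 9.8
x pos [566.6 -51.4  82.3] F [ 0.1 -0.   0.9] M [-0.03 -0.04  0.03] w 0.601 g 0.0 t 12.3
gripx pos [568.  -51.4  83.3] F [ 4.6  0.5 -0.7] M [ 0.12 -0.63  0.03] w 0.196 g 58.5 t 13.0
```

```bash
python3 - <<'E'
from h import *
r.move_linear([570,-51.4,82],rate=20); r.wait(.3); rep("570")
r.command_gripper(.6); rep("open"); up(300)
r.goto([545,-206,250],best([545,-206,250],0.0)); r.command_gripper(1)
im,d=imaging.snapshot("top"); cv2.imwrite("pics/top1.png",im[:,:,::-1]); np.save("pics/top1.npy",d)
print(imaging.spot_point("top","post_top")[:2],imaging.spot_point("top","barrel_mouth")[:2],imaging.spot_point("top","barrel_floor")[:2])
cv2.imwrite("pics/c1.png",cv2.resize(im[170:320,150:350,::-1],None,fx=4,fy=4,interpolation=cv2.INTER_CUBIC))
E
```

```text
570 pos [568.3 -51.4  83.2] F [-10.7   0.7  11.3] M [0.09 1.43 0.03] w 0.192 g 60.0 t 13.6
open pos [570.  -51.4  81.8] F [ 0.6 -0.1  0.6] M [ 0.04 -0.01 -0.01] w 0.599 g 0.0 t 14.0
[{'centre': [303.8, 228.3], 'score': 0.83}] [{'centre': [250.5, 230.8], 'score': 0.81}] [{'centre': [133.7, 301.8], 'score': 0.58}, {'centre': [360.5, 198.9], 'score': 0.22}]
```

View pics/c1.png

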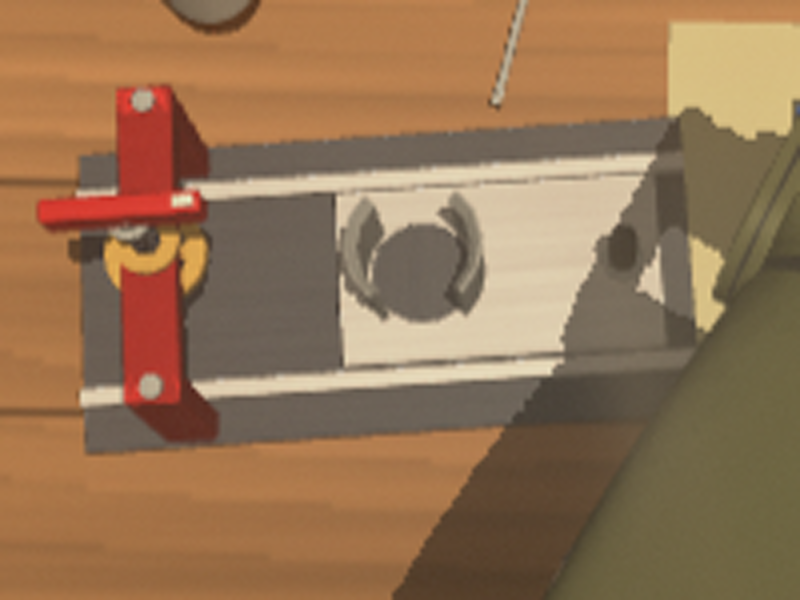

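```bash
python3 - <<'E'
from h import *
from scipy.optimize import least_squares
d=np.load("pics/top1.npy"); P=cloud("top",d); im=cv2.imread("pics/top1.png"); hsv=cv2.cvtColor(im,cv2.COLOR_BGR2HSV)
w=P[210:260,228:278].reshape(-1,3); w=w[(w[:,2]>98)&(w[:,2]<116)]
f=lambda q:np.hypot(w[:,0]-q[0],w[:,1]-q[1])-q[2]
s=least_squares(f,[558,78,38],loss="soft_l1"); print("barrel lip",len(w),s.x,np.median(w[:,2]))
w=P[218:242,293:318].reshape(-1,3); w=w[(w[:,2]>75)&(w[:,2]<105)]; print("post",len(w),w.mean(0),(w.max(0)+w.min(0))/2)
print("spots",ray("top",(303.8,228.3),90),ray("top",(250.5,230.8),104), ray("top",(305.7,229.5),90))
# yaw: dark-bed outer side edges, cols 210..280, per column top & bottom extents
m=(hsv[...,1]<75)&(hsv[...,2]<130)
for lo,hi,nm in ((195,222,"far"),(262,292,"near")):
    pts=[]
    for u in range(206,270):
        v=np.where(m[lo:hi,u])[0]
        if len(v): pts.append(ray("top",(u,lo+(v[0]-.5 if nm=="far" else v[-1]+.5)),10)[:2])
    pts=np.array(pts); vx=cv2.fitLine(pts.astype(np.float32),cv2.DIST_HUBER,0,.01,.01).ravel(); print(nm,len(pts),vx,np.arctan(-vx[0]/vx[1]))
E
```

```text
barrel lip 182 [555.32334827  75.86592539  38.89663717] 108.43174331994078
post 44 [565.31624015 -53.09042675  88.17575261] [566.39106799 -52.81205867  85.80980311]
spots [568.685581   -49.74857145  90.        ] [557.03077212  82.20089986 104.        ] [565.66408347 -54.54757648  90.        ]
far 64 [ 8.5647151e-02 -9.9632555e-01  6.5039093e+02  1.2833310e+02] 0.085752204
near 64 [ 7.6726727e-02 -9.9705213e-01  4.5302756e+02  1.1974930e+02] 0.07680221
```

```bash
sed -i 's/^YAW=.*/YAW=0.081/' h.py; python3 - <<'E'
from h import *
x,y=547,-204
o=best([x,y,60],YAW+np.pi/2); r.goto([x,y,80],o)
print(r.move_linear([x,y,5],rate=30,f_stop=4)); rep("touch")
E
```

```text
True
touch pos [ 547.  -204.    11.9] F [-0.5  0.6  3.9] M [ 0.06  0.13 -0.01] w 0.996 g 2.2 t 19.8
```

```bash
cat >> h.py <<'E'
def pick(x,y,z):
    """centre the disc along press y, then grip it along press x at TCP height z"""
    o=best([x,y,100],YAW+np.pi/2); r.goto([x,y,100],o); r.move_linear([x,y,z],rate=90)
    r.command_gripper(.7); rep("centred"); r.command_gripper(1); r.move_linear([x,y,z+45],rate=120)
    r.goto([x,y,z+45],best([x,y,z+45],YAW)); r.move_linear([x,y,z],rate=90)
    r.command_gripper(.5); r.wait(.2); rep("grip")
    r.move_linear([x,y,200],rate=150); rep("lift")
E
python3 - <<'E'
from h import *
up(23); pick(547,-204,23)
im,d=imaging.snapshot("side"); cv2.imwrite("pics/s1.png",cv2.resize(im[200:380,220:460,::-1],None,fx=3,fy=3))
E
```

```text
centred pos [ 548.  -204.5   24.5] F [-0.5  0.1  5.9] M [ 0.05  0.05 -0.  ] w 0.721 g 66.0 t 21.8
grip pos [ 548.2 -204.5   24.5] F [1.2 0.2 5.6] M [-0.01  0.11 -0.  ] w 0.725 g 65.9 t 25.2
lift pos [ 546.3 -203.7  198.4] F [-0.3  1.1 -2.7] M [ 0.02 -0.03 -0.06] w 0.721 g 65.4 t 26.6
```

View pics/s1.png

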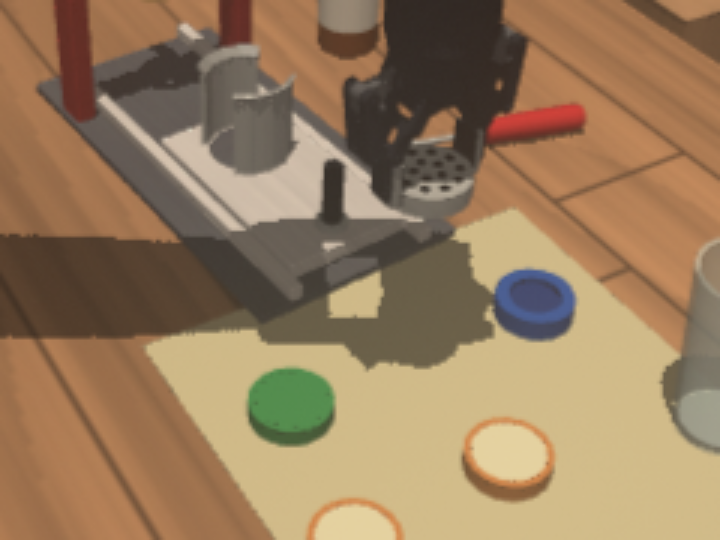

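```bash
cat >> h.py <<'E'
B=(557.4,78.3)
def insert(z):
    r.goto([*B,200],best([*B,200],YAW)); r.move_linear([*B,145],rate=120); rep("over")
    s=r.move_linear([*B,z],rate=50,f_stop=8); rep("in",s); return s
def release(): r.command_gripper(1); rep("open"); up(220)
E
python3 - <<'E'
from h import *
insert(65)
E
```

```text
over pos [557.7  77.8 145.2] F [-0.1  0.1 -1.6] M [0.07 0.01 0.02] w 0.725 g 65.4 t 28.3
in False pos [557.7  78.3  65.4] F [ 0.3  0.4 -1.3] M [ 0.03 -0.08  0.01] w 0.724 g 65.4 t 30.1
```

```bash
python3 - <<'E'
from h import *
s=r.move_linear([*B,53.5],rate=15,f_stop=5); rep("deeper",s)
release()
r.goto([551.9+2,-314.7+2,200],best([554,-313,200],YAW+np.pi/2))
im,d=imaging.snapshot("top"); cv2.imwrite("pics/top2.png",im[:,:,::-1]); np.save("pics/top2.npy",d)
im2,d2=imaging.snapshot("side"); np.save("pics/side2.npy",d2)
a=cv2.resize(im[190:290,215:335],(480,400)); b=cv2.resize(im2[170:270,240:340],(400,400),interpolation=cv2.INTER_CUBIC)
cv2.imwrite("pics/c2.png",cv2.resize(np.hstack([a,b]),(792,360))[:,:,::-1])
E
```

```text
deeper False pos [557.5  78.3  53.6] F [ 0.7 -0.4 -1. ] M [-0.01 -0.01 -0.03] w 0.726 g 65.4 t 31.0
open pos [557.7  78.3  53.9] F [-0.2 -0.8  0.7] M [-0.    0.01 -0.05] w 1.0 g 0.0 t 31.4
```

View pics/c2.png

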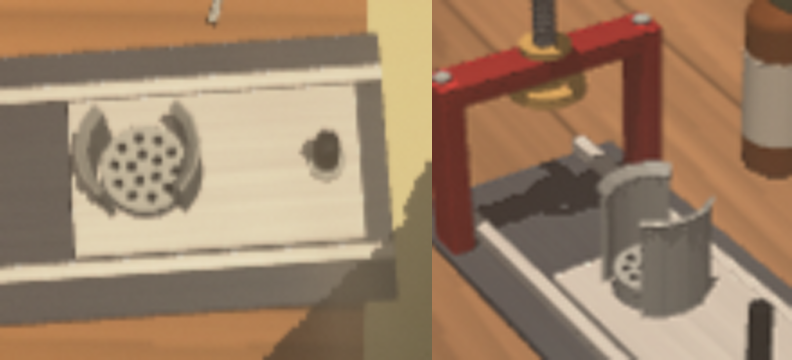

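```bash
cat >> h.py <<'E'
def blob(P,x,y,lo=8,hi=28,rad=75):
    """disc near (x,y) from the top depth, corrected by the camera offset found at the post"""
    m=((P[...,2]>lo)&(P[...,2]<hi)&(np.hypot(P[...,0]-x,P[...,1]-y)<rad)).astype(np.uint8)
    m=cv2.morphologyEx(m,cv2.MORPH_OPEN,np.ones((3,3),np.uint8))
    n,l,s,_=cv2.connectedComponentsWithStats(m); w=P[l==1+np.argmax(s[1:,4])]
    q=cv2.minAreaRect(w[:,:2].astype(np.float32)); return np.round(np.array(q[0])+2,1),np.round(q[1],1),len(w)
E
python3 - <<'E'
from h import *
P=cloud("top",np.load("pics/top2.npy"))
for n in ((552,-315),(420,-325),(667,-199)): print(blob(P,*n,rad=55))
E
```

```text
Traceback (most recent call last):
  File "h.py", line 38, in blob
    n,l,s,_=cv2.connectedComponentsWithStats(m); w=P[l==1+np.argmax(s[1:,4])]
                                                          ~~~~~~~~~^^^^^^^^^
ValueError: attempt to get argmax of an empty sequence
```

```bash
python3 - <<'E'
from h import *
up(250); r.goto([520,0,300],best([520,0,300],YAW))
im,d=imaging.snapshot("top"); cv2.imwrite("pics/top3.png",im[:,:,::-1]); P=cloud("top",d)
for n in ((552,-315),(420,-325),(667,-199)):
    try: print(blob(P,*n,rad=55))
    except Exception as e: print(n,"none")
E
```

```text
(array([ 554.8, -314.1]), array([62.2, 60.9]), 437)
(array([ 422.1, -322.5]), array([63.9, 61.7]), 467)
(array([ 668.8, -197.3]), array([62.6, 63.4]), 441)
```

```bash
python3 - <<'E'
from h import *
pick(554.5,-313.3,25.5)
s=insert(78)
if not s and sensors.read_width()>.68:
    print(r.move_linear([*B,72],rate=15,f_stop=5)); rep("deep"); release()
    im,d=imaging.snapshot("top"); cv2.imwrite("pics/top4.png",im[:,:,::-1]); P=cloud("top",d)
    for n in ((420,-325),(667,-199)):
        try: print(blob(P,*n,rad=75))
        except Exception as e: print(n,"none")
E
```

```text
centred pos [ 555.5 -314.    27.3] F [-0.4 -0.1  7.1] M [-0.01  0.08 -0.02] w 0.716 g 65.4 t 38.1
grip pos [ 555.6 -314.    27.2] F [0.2 0.5 6.1] M [-0.02  0.01 -0.03] w 0.714 g 65.5 t 41.6
lift pos [ 553.8 -312.9  198.4] F [-0.3  0.4 -1. ] M [-0.01  0.05 -0.04] w 0.716 g 65.1 t 42.9
over pos [557.7  78.  145.2] F [ 0.4  0.7 -0.7] M [ 0.    0.06 -0.01] w 0.718 g 65.1 t 44.9
in False pos [557.7  78.3  78.4] F [-0.4  0.4 -0.2] M [-0.07 -0.07 -0.01] w 0.715 g 65.1 t 46.4
True
deep pos [557.6  78.3  73.1] F [-0.5 -0.   4.1] M [-0.03 -0.03 -0.02] w 0.716 g 65.2 t 46.8
open pos [556.5  78.3  71.8] F [-0.2 -0.4  0.2] M [0.02 0.02 0.01] w 1.0 g 0.0 t 47.2
(array([ 421.4, -323.8]), array([62.8, 62.9]), 476)
(array([ 669., -197.]), array([61.9, 63.4]), 435)
```

```bash
python3 - <<'E'
from h import *
pick(421.5,-323.3,25.5)
s=insert(95)
if not s and sensors.read_width()>.68:
    print(r.move_linear([*B,87.5],rate=15,f_stop=5)); rep("deep"); release()
    im,d=imaging.snapshot("top"); cv2.imwrite("pics/top5.png",im[:,:,::-1]); P=cloud("top",d)
    for n in ((667,-199),):
        try: print(blob(P,*n,rad=75))
        except Exception as e: print(n,"none")
E
```

```text
centred pos [ 422.4 -324.1   27.1] F [-1.6  0.2  5.1] M [ 0.11  0.11 -0.01] w 0.718 g 65.0 t 50.9
grip pos [ 422.5 -324.2   27.1] F [ 0.9 -0.2  6. ] M [0.06 0.13 0.01] w 0.717 g 65.5 t 54.4
lift pos [ 421.  -322.8  198.6] F [-1.2  0.3 -0. ] M [ 0.02 -0.01 -0.01] w 0.716 g 65.0 t 55.7
over pos [557.7  78.  145.2] F [ 0.4 -0.1 -0.3] M [-0.01  0.02  0.  ] w 0.719 g 65.0 t 57.9
in False pos [557.8  78.3  95.5] F [-0.7  0.4 -0.3] M [ 0.   -0.01 -0.02] w 0.718 g 65.0 t 59.1
True
deep pos [557.5  78.3  89.1] F [-0.2 -0.4  3.6] M [0.   0.03 0.02] w 0.719 g 65.3 t 59.5
open pos [556.5  78.3  87.8] F [-0.3  0.1  0.7] M [-0.02 -0.03  0.  ] w 1.001 g 0.0 t 59.9
(array([ 668.9, -196.6]), array([61.3, 63.9]), 434)
```

```bash
python3 - <<'E'
from h import *
pick(668.8,-197,25.5)
s=insert(111)
if not s and sensors.read_width()>.68:
    print(r.move_linear([*B,103.5],rate=15,f_stop=5)); rep("deep"); release()
    up(260); r.goto([500,-150,300],best([500,-150,300],YAW))
    im,d=imaging.snapshot("top"); im2,d2=imaging.snapshot("side"); P=cloud("top",d)
    w=P[210:260,228:278].reshape(-1,3); w=w[(np.hypot(w[:,0]-555.4,w[:,1]-76.5)<22)]; print("stack z",np.percentile(w[:,2],[10,50,90]))
    a=cv2.resize(im[190:290,215:335],(480,400)); b=cv2.resize(im2[170:270,240:340],(400,400),interpolation=cv2.INTER_CUBIC)
    cv2.imwrite("pics/c3.png",cv2.resize(np.hstack([a,b]),(792,360))[:,:,::-1])
E
```

```text
centred pos [ 669.9 -197.4   27.2] F [-0.4 -1.   4.9] M [-0.04  0.01 -0.01] w 0.723 g 65.8 t 63.1
grip pos [ 669.9 -197.4   27.2] F [0.5 0.7 5. ] M [ 0.01  0.05 -0.02] w 0.719 g 65.7 t 66.6
lift pos [ 668.1 -196.7  198.2] F [-0.3 -0.7 -0.4] M [ 0.01 -0.04  0.06] w 0.723 g 65.2 t 67.9
over pos [557.8  77.9 145.2] F [ 0.  -0.1 -0.3] M [ 0.02  0.01 -0.04] w 0.721 g 65.2 t 69.7
in False pos [557.6  78.3 111.2] F [-0.2  0.9 -1. ] M [-0.   -0.03 -0.03] w 0.722 g 65.2 t 70.5
True
deep pos [557.6  78.3 105.1] F [-0.   0.1  4.1] M [ 0.    0.06 -0.04] w 0.722 g 65.7 t 71.0
open pos [556.4  78.3 103.6] F [-0.9  0.5 -0.1] M [ 0.   -0.05 -0.04] w 1.001 g 0.0 t 71.3
stack z [88.33529492 92.51070244 97.43351424]
```

View pics/c3.png

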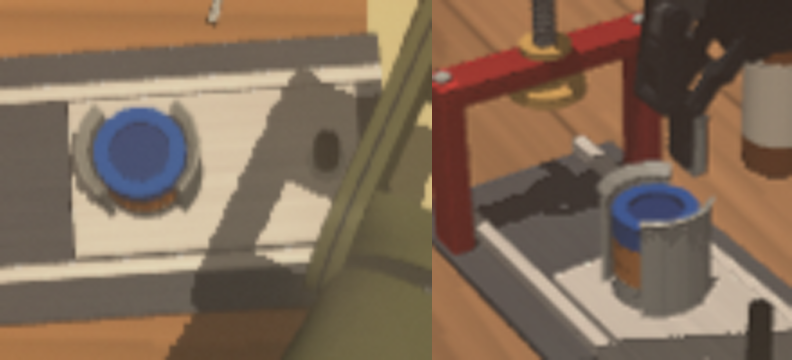

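```bash
python3 - <<'E'
from h import *
c,s=np.cos(YAW),np.sin(YAW); x,y=568,-51.3
r.goto([x,y,200],best([x,y,200],YAW+np.pi/2)); r.command_gripper(.6)
print(r.move_linear([x,y,82],rate=100,f_stop=10)); r.command_gripper(0); rep("grip")
print(r.move_linear([x-140*s,y+140*c,82],rate=55,f_stop=20)); rep("near")
print(r.move_linear([x-162*s,y+162*c,82],rate=20,f_stop=20)); rep("home")
E
```

```text
False
grip pos [568.3 -51.1  82.8] F [-2.5  0.9  4.4] M [ 0.34  0.22 -0.08] w 0.191 g 58.5 t 77.0
False
near pos [556.9  87.6  82.7] F [-3.1 -3.2  6.1] M [-0.41  0.47  0.03] w 0.192 g 59.0 t 79.7
True
home pos [555.5 103.5  82.8] F [-0.5 -3.3  3.2] M [ 0.14  0.05 -0.05] w 0.19 g 59.4 t 80.6
```

```bash
python3 - <<'E'
from h import *
r.command_gripper(.6); rep("open"); up(320)
A=[545,233]
for a in (YAW,YAW+np.pi,YAW-1,YAW+np.pi-1):
    q=solve_ik([*A,320],down(a).tolist()); print(round(a,2),None if q is None else np.round(q,2))
E
```

```text
open pos [554.9 103.8  82.2] F [ 0.5  0.1 -0.6] M [-0.01 -0.03 -0.02] w 0.601 g 0.0 t 81.1
0.08 [ 0.31 -0.03  1.71 -0.    1.47  0.23]
3.22 None
-0.92 [ 0.31 -0.03  1.71 -0.    1.47  1.23]
2.22 [ 0.31 -0.03  1.71 -0.    1.47 -1.91]
```

```bash
cat >> h.py <<'E'
A=[545.,233.]
def turn(a0,z0,d,n=4):
    for k in range(1,n+1):
        s=r.move_linear([*A,z0-7*d*k/n],rate=6,frame=down(a0-d*k/n).tolist()); 
        if k in(1,n): rep("turn",round(d*k/n,2))
def tbar():
    im,D=imaging.snapshot("top"); P=cloud("top",D); m=(P[...,2]>190)&(P[...,2]<270)&(np.hypot(P[...,0]-543,P[...,1]-231)<60)
    w=P[m]; q=cv2.minAreaRect(w[:,:2].astype(np.float32)); print("tbar z",np.percentile(w[:,2],[50,90]).round(1),q); return im
E
python3 - <<'E'
from h import *
r.goto([*A,320],down(YAW).tolist()); 
print(r.move_linear([*A,241],rate=80,f_stop=8)); rep("down")
r.command_gripper(0); r.wait(.2); rep("grip")
turn(YAW,241,.5,2)
E
```

```text
False
down pos [545.4 233.1 241.9] F [ 0.5 -1.1  0.1] M [ 0.01 -0.02 -0.  ] w 0.601 g 0.0 t 84.5
grip pos [544.7 233.1 242.2] F [-4.4 -0.9  5.4] M [-0.15  0.81 -0.03] w 0.247 g 58.5 t 85.1
turn 0.25 pos [544.8 233.1 240.4] F [-4.7 -1.1  5.6] M [-0.09  0.84 -0.09] w 0.249 g 58.6 t 85.6
turn 0.5 pos [544.8 233.1 238.6] F [-3.3 -1.4  6. ] M [-0.16  0.78 -0.12] w 0.246 g 58.6 t 86.0
```

```bash
python3 - <<'E'
from h import *
im,_=imaging.snapshot("side"); im2,_=imaging.snapshot("top")
a=cv2.resize(im[100:240,200:360],(457,400),interpolation=cv2.INTER_CUBIC); b=cv2.resize(im2[170:290,140:240],(333,400),interpolation=cv2.INTER_CUBIC)
cv2.imwrite("pics/c4.png",np.hstack([a,b])[:,:,::-1])
E
```

```text
(no output)
```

View pics/c4.png

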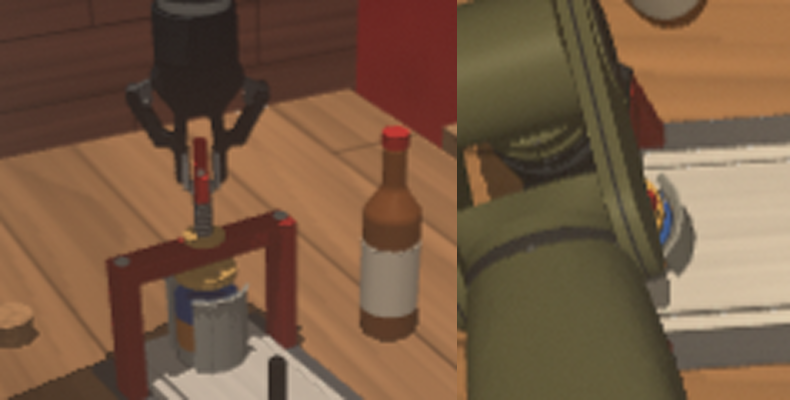

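```bash
python3 - <<'E'
from h import *
turn(YAW-.5,237.5,1.63,4)
r.command_gripper(.6); rep("open"); 
z=241-7*2.13; up(z+50)
a=YAW-2.13+np.pi
r.goto([*A,z+50],down(a).tolist())
print(r.move_linear([*A,z],rate=80,f_stop=8)); r.command_gripper(0); r.wait(.2); rep("grip")
turn(a,z,1.2,3)
E
```

```text
turn 0.41 pos [544.8 233.  235.8] F [-3.6 -1.2  5.5] M [-0.11  0.79 -0.08] w 0.25 g 58.7 t 86.8
turn 1.63 pos [544.8 232.9 227.2] F [-3.3 -2.   6.2] M [-0.22  0.76 -0.08] w 0.247 g 58.7 t 88.6
open pos [545.1 233.  225.8] F [-0.1  1.   0.1] M [-0.03  0.01  0.01] w 0.601 g 0.0 t 89.0
False
grip pos [545.3 232.7 227.4] F [-1.6 -1.9  5.6] M [-0.56  0.47  0.04] w 0.248 g 58.6 t 93.4
turn 0.4 pos [545.1 232.6 224.6] F [-3.7 -3.4  5.6] M [-0.62  0.55 -0.06] w 0.244 g 58.8 t 94.0
turn 1.2 pos [544.7 232.5 218.9] F [-5.1 -4.3  7.3] M [-0.64  0.86 -0.09] w 0.247 g 59.0 t 95.3
```

```bash
python3 - <<'E'
from h import *
a=YAW-2.13+np.pi; z=241-7*2.13
turn(a-1.2,z-8.4,.95,4)
r.command_gripper(.6); rep("open"); up(330)
r.goto([480,-80,350],best([480,-80,350],YAW)); im=tbar()
im2,_=imaging.snapshot("side")
A_=cv2.resize(im2[130:270,200:360],(457,400),interpolation=cv2.INTER_CUBIC); b=cv2.resize(im[170:290,140:240],(333,400),interpolation=cv2.INTER_CUBIC)
cv2.imwrite("pics/c5.png",np.hstack([A_,b])[:,:,::-1])
E
```

```text
turn 0.24 pos [544.6 232.5 217.2] F [-5.3 -4.4  6.4] M [-0.68  0.9  -0.15] w 0.247 g 59.0 t 95.7
turn 0.95 pos [544.3 232.7 212.3] F [-6.8 -3.   8.2] M [-0.53  1.15 -0.1 ] w 0.247 g 59.2 t 97.0
open pos [545.  233.1 210.7] F [ 0.1  0.9 -0.6] M [ 0.03  0.02 -0.08] w 0.6 g 0.0 t 97.4
tbar z [216.5 220.4] ((542.2138671875, 231.05191040039062), (93.41860961914062, 23.33727264404297), 23.55767822265625)
```

View pics/c5.png

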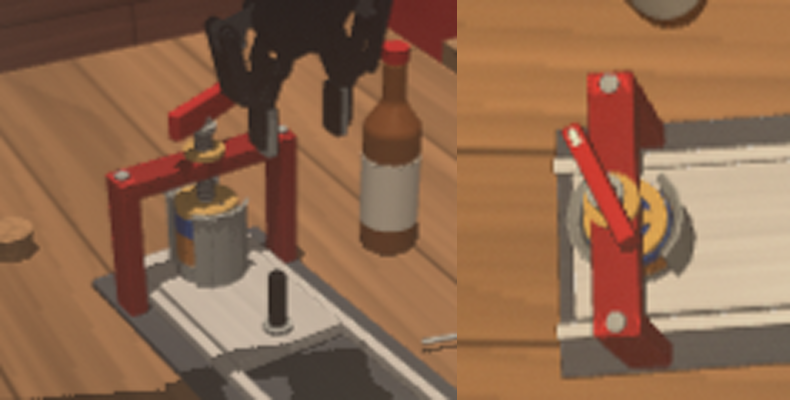

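```bash
python3 -c "
from h import *
r.wait(.5); print(r.sign_off())"
```

```text
the job is handed in; nothing more can be done
None
```

The job is handed in: the barrel holds the grid, both amber pads (only two were there) and the spacer, the cradle is home, and the screw is at about 4.3 rad. By commanded turn that is about 6 mm of spring compression; the clamp force was not measured, and the hand-in call returned no verdict.

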